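# Clamp a thin-walled frame in the inspection fixture with the tab-lock knob

## Robot

A 6-joint arm with a two-finger parallel gripper is mounted at the origin on the work surface. World frame = base frame: x ahead of the robot, y to its left, z up, the work surface at z = 0. Lengths are in m, angles in rad, forces in N, time in s.
With the tool pointing down it reaches from about 0.375 to 0.9 m from the base axis. Payload 3.1 kg.
Tool frame: the origin (TCP) lies at the very end of the fingers, on their centre line; the grasp point (between the pads) lies 19 mm behind it; x points along the fingers, z is the direction in which the jaws open and shut, and the axes are right-handed (so a half turn about x gives the same grasp; the last joint's range is limited). The gripper opens to 85 mm and grips with 20 to 120 N. Pads are 22 mm wide; open, the fingers measure 114 mm over their backs; the gripper's body (76 mm by 85 mm) begins 54 mm behind the grasp point. The pads swing forward as they close: fully open they stand 13 mm farther back than shut.
Start: joints at [1.058, 0.527, 1.433, -0, 1.181, -0.178], TCP at [0.205, 0.59, 0.231] pointing down, gripper open.
Joint ranges: [-3.08, 3.08], [-0.75, 2.2], [0.22, 2.44], [-1.43, 4.57], [0, 2.65], [-2.85, 2.85]. Speed limits (rad/s): [2.79, 2.79, 3.14, 3.14, 3.14, 3.14].

## Interface

Orientations are given as a unit quaternion [x, y, z, w].
In Python, from station import manip, viewer, job gives the robot as it stands.
- The arm moves only by the tool move_arm, never from a script. Its argument "deltas" is one flat list of numbers, 7 for each row, row after row: the finger opening in mm, from 0 to 85.4, then the shift along the tool's x, y, z in mm, then the turn, a rotation vector about the tool's x, y, z in degrees. In form: [jaw, tx, ty, tz, rx, ry, rz, jaw, tx, ty, tz, rx, ry, rz, ...]. A call has 1 to 10 rows; each row shifts and turns the commanded pose from where the row before left it, along the tool's axes as they then stand; what a row does not reach is not made up. A row lasts 1/10 s, in which the tool goes at most 50 mm and 8.59 degrees, less where a joint would pass 70% of its speed; a pose out of reach is approached as far as the arm can. A call is refused whole if a number of a shift passes 50 or a number of a turn 8.59, either way. A call with a gripper value outside its range is refused whole. The fingers move at their own pace and stop on an object; "force" is the grip in N (left out, the last holds). Time passes only in rows, so rows that do not move let the fingers close. It gives the time, the measured TCP pose, the force and the opening at its end, in the units of the state.
- manip.sense(): the state, without advancing time (a new reading comes with each control period).
- viewer.snapshot(name): name is "side" or "top"; returns a dict with "image" (420x560x3 uint8, red, green, blue), "depth" (420x560 float32, m along the optical axis (not along the pixel's ray), 0 where there is no reading), "fovy" (degrees; the focal length in pixels is half the picture's height over the tangent of half this angle, whatever the lens; pixels are square), "cx", "cy" (the principal point, pixels), "k1" (the pictures are not rectified: a ray, as slopes to the right and down, at radius r is drawn at 1 + k1 r^2 times it, then the intrinsics apply), "R" (3x3) and "t" (3): a world point X has camera coordinates R X + t. Camera axes: x right, y down, z forward; pixel columns grow to the right and rows downward; lengths in m; the calibration is good to about 2 mm. A picture is of the moment at which its call begins.
- job.sign_off(): hands the job in, once; it reports no verdict.
The state is a dict: "t": time; "q": joint angles; "qd": joint speeds; "tau": joint torques, N m; "tcp_pos": TCP position; "tool_rot": TCP orientation; "force": force on the tool from outside, world axes, zero at the start; "ft_torque": the same for the moment, N m; "finger_gap": opening from 0.0 (shut) to 1.0 (fully open).
Only numpy, scipy, OpenCV 4.12 (cv2) and the standard library are available. Lean on these libraries where they do the work, as an engineer would, in place of code of your own. Each camera call takes 0.05 s, during which the arm holds its last target.

## Task

The thin-walled aluminium frame lies loose in the inspection fixture. Slide it along until its end rests against the end stop; then squeeze both orange release tabs of the clamp knob together and turn the knob clockwise until the spring jaw holds the frame with about 14 N, that is some 25 degrees past the first touch, and never more than 25 N, which would bend its walls. Let go so that both tabs snap back out into their notches, do not wrench the knob against its lock, and leave the other things on the granite plate alone.

Things in the scene. Friction and masses are not known exactly. Their poses are not given: they have to be found in the camera images.
- fixture: Inspection fixture, fixed: dark grey plate 190 x 170 x 20 on the red-brown granite plate (top 50 above the bench). Origin on its underside, z up; x runs from clamp to side stops, y along the frame. Knob axis at x -55, y 0. Blue clamp housing x -94 to -16, y -47 to 47, up to 48 above the underside.
- jaw_mouth (a point): Mouth of the housing at fixture x -16, y 0, 33 high; fixture axes. Here a green jaw pad 22 wide comes out to +x: a spiral cam under the knob drives it; at knob angle a it has advanced by 10 mm x a (a in rad). A set screw shifts the pad, differently each time and not reported: it touches the seated frame at an advance of 1.5 to 9.8 mm, to be found by feel.
- jaw_spring (a point): Point in the housing on the jaw's line, fixture x -40, y 0; fixture axes. The pad is sprung, 3.1 N/mm, no preload, up to 12 mm: each notch past the first touch adds 5.4 N. The knob's resisting moment in N m is the jaw force in N x 0.010 (0.14 N m at 14 N), plus 0.004 of friction; play at letting go and the frame's friction on the plate cost the stops about 2 N.
- stop_rail: Dark steel bar at the fixture's +x side with two round side stops (y -28 and 28, 31 above the fixture's underside) against which the jaw presses the frame; their faces are at fixture x 56. Same axes and origin as the fixture, 20 higher (on the plate's top).
- lock_ring: Steel lock ring on top of the clamp housing around the knob, 48 to 54 above the fixture's underside, outer diameter 76, inner 60, with 36 notches, one every 10 degrees. Origin on the knob's axis at its underside. The tabs' teeth lock in it; force on it must stay below 30 N.
- knob_grip (a point): Point on the knob's vertical axis, 80 above the fixture's underside, at the height to pinch the tabs. It turns with the knob: its y axis runs through both tabs (tab_a on +y, tab_b on -y). Black knob, white line across its top along x, top 97 above that underside. Keep fingertips clear of the ring, 54 high.
- clamp_knob (a joint): Knob angle in rad: 0 open (as at the start), grows clockwise seen from above, at most 1.75. Turns only while both tabs are squeezed in; the tabs can lock at multiples of 10 degrees (0.1745), with about 1.5 degrees of play each way. Released between notches, the teeth may stay up on the ring (tabs about 2.7 mm in), not locked: turn to a notch before letting go.
- tab_a (a joint): Orange tab on the knob's +y side, 24 wide, 38 high (58 to 96 above the fixture's underside). Over the two outer faces of the tabs it is 46. In m: 0 sprung out (locked), grows towards the axis, at most 0.0055; free of the notch from 0.0035. Spring 3 N at rest, 8.5 N fully in (35 over both tabs).
- tab_b (a joint): The same tab on the knob's -y side.
- frame: Workpiece: thin-walled aluminium tray-like frame, 56 (x) x 96 (y) x 20 high, walls 4, about 0.12 kg, loose on the plate between jaw pad and side stops. Origin at the centre of its underside, which is 20 above the fixture's. It starts 8 to 20 short of the end stop; home is fixture x 28, y 0. Its free end face (+y) can be pushed with shut fingertips.
- frame_end (a point): Centre of the frame's -y end face, the one that goes against the end stop, 11 above its underside; axes of the frame.
- end_stop (a point): Face of the steel end stop button (diameter 12) on the fixture's -y side, at fixture x 28, y -48, 31 above its underside; axes of the fixture. The frame is slid to -y against it.
- caliper: Bystander: digital caliper lying along y beyond the fixture, 200 long. Leave alone.
- setup_block: Bystander: steel block 50 x 75 x 25 with holes, on the fixture's +y side. Leave alone.
- parts_box: Bystander: whitish see-through parts box 70 x 95 x 29 on the fixture's -y side. Leave alone.

How it is judged:
On the way, in this order (a step that is already met when the one before it is completed fails the run):
1. the frame has been slid home: its end face is within 2 mm of the end stop (y of frame_end in the frame of end_stop below 0.002 m), for 0.2 s.
2. both tabs are squeezed in by more than 3.5 mm with the knob turned at least 20 degrees (0.35 rad) clockwise (value of joint each of tab_a, tab_b above 0.0035 m and value of joint clamp_knob above 0.35 rad), for 0.1 s.
At the end, for the whole second after the job is handed in: Frame end face within 2 mm of the end stop; frame flat (0.03 rad) and square in the fixture (0.02 rad), pressed on the two side stops with 9 to 19 N; both tabs out to within 1.5 mm, teeth in their notches; frame and knob at rest (y of frame_end in the frame of end_stop between -0.002 and 0.002 m and contact force between frame and stop_rail between 9 and 19 N and angle between the x axis of frame and the x axis of fixture, either way round below 0.02 rad and angle between frame's own z axis and vertical below 0.03 rad and value of joint each of tab_a, tab_b below 0.0015 m and linear speed of frame below 0.01 m/s and velocity of joint clamp_knob below 0.05 rad/s); the robot touches nothing.
It fails at once if the jaw presses the frame on its side stops with more than 25 N (contact force between frame and stop_rail above 25 N).
It fails at once if the knob is wrenched against its lock (more than 30 N on the lock ring) (contact force between lock_ring and anything else above 30 N).
It fails at once if the caliper, the steel block or the parts box is moved more than 20 mm (distance of any of caliper, setup_block, parts_box from where it was at the start of the episode above 0.02 m).
It also fails if it takes over 58 s, if anything falls off the work surface, if the arm or the gripper's body presses on something with over 40 N, if the wrist force passes 120 N, or if a joint passes its speed limit or range.

## Working session

There is one attempt and no reset: what is moved stays moved. The work goes in short steps, Python scripts to look and compute and a tool call to move; the robot and the scene stay as the last step left them, time stands still between calls to the robot, and variables do not carry over. Pictures are saved under pics/ and viewed, and the job is handed in when it is done.

Besides the shell and the picture viewer there is one more tool, called as name(argument=value, ...) on one line, values as JSON. move_arm: Moves the arm, as the interface text tells. Its arguments: {"type":"object","properties":{"deltas":{"type":"array"},"force":{"type":"number"}},"required":["deltas"]}

```bash
ls; mkdir -p pics; cat > h.py <<'E'
import numpy as np, cv2
from station import manip, viewer, job
from scipy.spatial.transform import Rotation as Ro
def snap(name,fn):
    s=viewer.snapshot(name); cv2.imwrite('pics/'+fn+'.png',s['image'][:,:,::-1]); np.savez('pics/'+fn+'.npz',**s); return s
def load(fn): return dict(np.load('pics/'+fn+'.npz'))
def K(s):
    f=s['image'].shape[0]/2/np.tan(np.radians(s['fovy'])/2)
    return np.array([[f,0,s['cx']],[0,f,s['cy']],[0,0,1.]]),np.array([s['k1'],0,0,0,0.])
def ray(s,uv):
    k,d=K(s); uv=np.array(uv,float).reshape(-1,1,2)
    p=cv2.undistortPoints(uv,k,d).reshape(-1,2)
    v=np.c_[p,np.ones(len(p))]@s['R']
    return -s['R'].T@s['t'],v
def plane(s,uv,z):
    c,v=ray(s,uv); return c+v*((z-c[2])/v[:,2])[:,None]
def proj(s,X):
    k,d=K(s); X=np.array(X,float).reshape(-1,3)
    return cv2.projectPoints(X,cv2.Rodrigues(s['R'])[0],s['t'],k,d)[0].reshape(-1,2)
def dep(s,uv):
    uv=np.array(uv).reshape(-1,2); c,v=ray(s,uv)
    return c+v*s['depth'][uv[:,1].astype(int),uv[:,0].astype(int)][:,None]
E
python3 - <<'E'
from h import *
for n in('side','top'):
    s=snap(n,n+'0'); print(n,s['fovy'],s['cx'],s['cy'],s['k1'],-s['R'].T@s['t'],s['R'][2])
print(manip.sense())
E
```

```text
pics
side 43.02630610276038 270.15139179834244 211.25344657140616 -0.1781252961033513 [ 0.16223499 -0.66673603  0.91851987] [ 0.38892345  0.60629359 -0.69364734]
top 54.62644449186968 281.56770079699294 205.03022408919844 -0.0032409894564062332 [0.42485598 0.00964397 0.91638557] [ 0.22214593  0.0469727  -0.97388128]
{'t': 0.1, 'q': array([ 1.05750583e+00,  5.28400135e-01,  1.43375565e+00, -1.35260216e-05,
        1.18137520e+00, -1.78469601e-01]), 'qd': array([ 0.00121439, -0.0009482 , -0.00250672,  0.00087431, -0.00059247,
        0.00044376]), 'tau': array([-6.11465839e-04, -4.43303740e+01, -1.78585643e+01, -2.71576582e-04,
        3.84079452e-03,  1.60697056e-05]), 'tcp_pos': array([0.20501988, 0.58975278, 0.2304208 ]), 'tool_rot': array([-0.40999189,  0.57694153,  0.40940069,  0.57570495]), 'force': array([-0.0386655 ,  0.65009153, -1.24408737]), 'ft_torque': array([-0.00104927, -0.0052312 ,  0.00337051]), 'finger_gap': 0.9989351927821899}
```

View pics/top0.png

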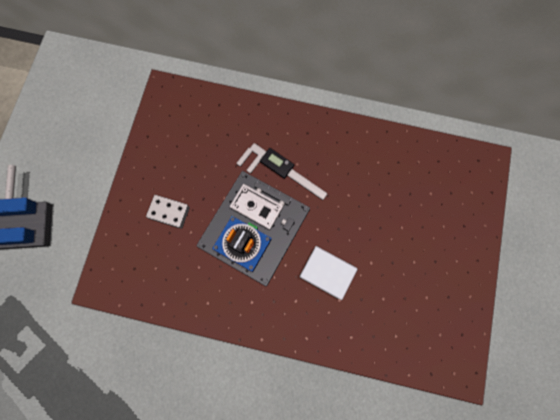

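View pics/side0.png

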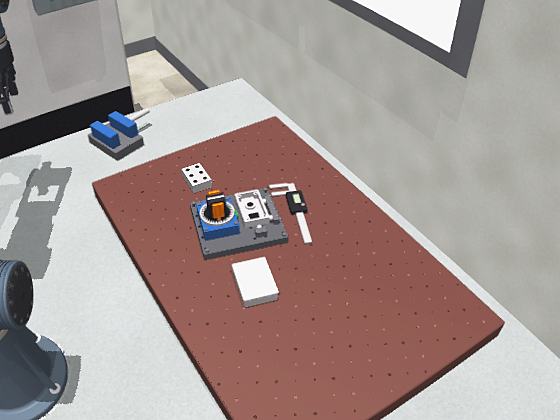

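```bash
python3 - <<'E'
from h import *
t=load('top0');s=load('side0')
c=t['image'][165:290,190:320,::-1];cv2.imwrite('pics/tc.png',cv2.resize(c,None,fx=4.6,fy=4.6,interpolation=cv2.INTER_CUBIC))
c=s['image'][170:265,180:300,::-1];cv2.imwrite('pics/sc.png',cv2.resize(c,None,fx=6,fy=6,interpolation=cv2.INTER_CUBIC))
print(dep(t,[[242,243],[220,270],[160,350],[268,283],[198,245],[307,210],[247,172]]))
print(t['R'])
E
```

```text
[[ 0.51134183  0.10343683  0.14332107]
 [ 0.45577616  0.1456789   0.04928463]
 [ 0.26460343  0.23410181 -0.00157788]
 [ 0.45247099  0.04042703  0.05851907]
 [ 0.49458302  0.20112616  0.06786024]
 [ 0.61998015 -0.00480259  0.06920116]
 [ 0.67965375  0.14439917  0.04557493]]
[[ 0.22874699 -0.97347189  0.00522508]
 [-0.94780061 -0.22393315 -0.22699768]
 [ 0.22214593  0.0469727  -0.97388128]]
```

View pics/tc.png

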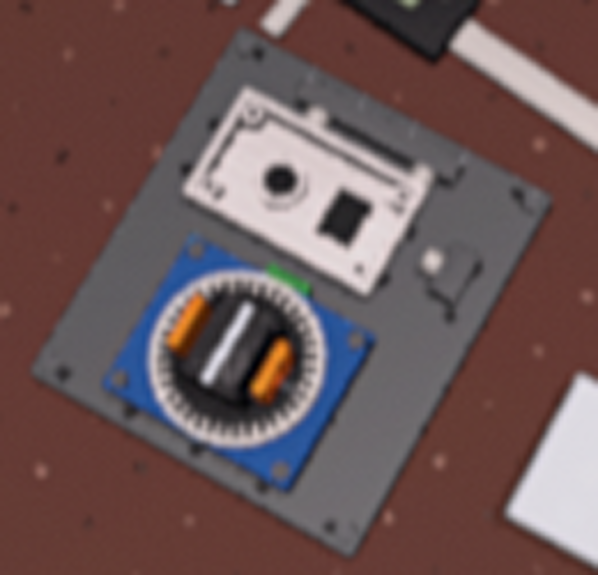

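View pics/sc.png

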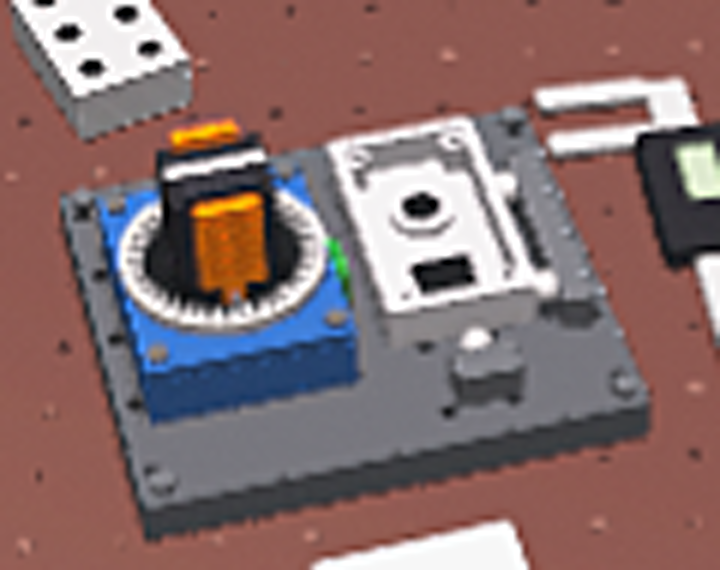

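```bash
python3 - <<'E'
from h import *
t=load('top0');s=load('side0')
def un(p,o,f): return (np.array(p,float)+.5)/f-.5+np.array(o)
T=un([[240,28],[550,200],[355,555],[33,373]],(190,165),4.6)
S=un([[522,110],[648,405],[148,530],[62,198]],(180,170),6)
def tri(a,b):
    k,d=K(t);k2,d2=K(s)
    pa=cv2.undistortPoints(np.array(a).reshape(-1,1,2),k,d).reshape(-1,2).T;pb=cv2.undistortPoints(np.array(b).reshape(-1,1,2),k2,d2).reshape(-1,2).T
    X=cv2.triangulatePoints(np.c_[t['R'],t['t']],np.c_[s['R'],s['t']],pa,pb);return (X[:3]/X[3]).T
print(tri(T,S).round(4))
for n,v,p in(('t',t,T),('s',s,S)):
    P=plane(v,p,.07);print(n,P[:,:2].round(4).tolist(),P.mean(0).round(4),[round(np.linalg.norm(P[i]-P[(i+1)%4]),4) for i in range(4)])
# colours
for n,v,box in(('t',t,(165,290,190,320)),('s',s,(170,265,180,300))):
    hsv=cv2.cvtColor(v['image'],cv2.COLOR_RGB2HSV);
    def comps(m,lab,h,mn=6):
        M=np.zeros_like(m);a,b,c,d=box;M[a:b,c:d]=m[a:b,c:d]
        nn,l,st,ce=cv2.connectedComponentsWithStats(M.astype(np.uint8))
        for i in range(1,nn):
            if st[i,4]>=mn: print(n,lab,st[i].tolist(),ce[i].round(2),plane(v,ce[i],h)[0].round(4))
    H,Sa,V=hsv[...,0],hsv[...,1],hsv[...,2]
    comps((H>105)&(H<125)&(Sa>140)&(V>60),'blue',.098)
    comps((H>5)&(H<20)&(Sa>190)&(V>130),'orange',.146)
    comps((H>50)&(H<80)&(Sa>100),'green',.083)
    comps((V>190)&(Sa<50),'white',.09)
E
```

```text
[[ 0.6756  0.1528  0.0651]
 [ 0.6281 -0.0092  0.064 ]
 [ 0.4482  0.0416  0.0552]
 [ 0.494   0.2027  0.0677]]
t [[0.6728, 0.1524], [0.6249, -0.0084], [0.4471, 0.0414], [0.4924, 0.2027]] [0.5593 0.097  0.07  ] [np.float64(0.1678), np.float64(0.1847), np.float64(0.1676), np.float64(0.1872)]
s [[0.6742, 0.1478], [0.6266, -0.0141], [0.4441, 0.0292], [0.4946, 0.1998]] [0.5598 0.0907 0.07  ] [np.float64(0.1688), np.float64(0.1876), np.float64(0.1779), np.float64(0.1869)]
t blue [215, 218, 28, 38, 188] [224.76 235.52] [0.5232 0.1468 0.098 ]
t blue [238, 231, 33, 40, 257] [256.88 253.07] [0.5036 0.0747 0.098 ]
t orange [227, 230, 7, 11, 27] [230.11 234.67] [0.5213 0.1292 0.146 ]
t orange [245, 239, 8, 12, 49] [248.59 244.88] [0.5104 0.09   0.146 ]
t green [248, 223, 10, 6, 20] [252.7 225.4] [0.5588 0.0983 0.083 ]
t white [248, 165, 7, 6, 22] [250.86 167.45] [0.6784 0.132  0.09  ]
t white [289, 171, 31, 25, 203] [304.81 182.31] [0.6727 0.0129 0.09  ]
t white [231, 185, 52, 43, 782] [256.18 206.91] [0.5973 0.1001 0.09  ]
t white [252, 228, 5, 5, 6] [254.17 230.33] [0.5484 0.0921 0.09  ]
t white
[... 620 characters left out ...]
]
s green [235, 210, 3, 9, 14] [236.21 213.64] [0.5619 0.0977 0.083 ]
s white [182, 170, 29, 16, 251] [196.41 176.2 ] [0.5415 0.2553 0.09  ]
s white [269, 183, 27, 12, 151] [282.87 187.86] [0.6946 0.1084 0.09  ]
s white [235, 189, 38, 33, 541] [251.83 205.95] [0.6009 0.0942 0.09  ]
s white [208, 195, 16, 5, 31] [215.52 196.9 ] [0.5456 0.165  0.09  ]
s white [293, 194, 7, 9, 45] [296.42 198.09] [0.7014 0.0621 0.09  ]
s white [200, 202, 35, 22, 140] [216.94 214.36] [0.5209 0.1122 0.09  ]
s white [296, 213, 4, 12, 27] [298.19 217.19] [0.6692 0.0083 0.09  ]
s white [257, 225, 5, 3, 12] [258.83 226.08] [0.5809 0.0313 0.09  ]
s white [232, 257, 36, 8, 175] [253.17 261.61] [ 0.5178 -0.0493  0.09  ]
```

```bash
python3 - <<'E'
from h import *
from scipy.optimize import least_squares
for n,z in(('top0',.104),('side0',.104)):
    v=load(n);hsv=cv2.cvtColor(v['image'],cv2.COLOR_RGB2HSV)
    im=v['image'].astype(float)
    c0=np.array([.507,.111]);ang=np.radians(np.arange(0,360,5));E=[]
    for a in ang:
        r=np.arange(.028,.046,.00025)
        P=np.c_[c0[0]+r*np.cos(a),c0[1]+r*np.sin(a),np.full(len(r),z)]
        uv=proj(v,P).astype(np.float32)
        R=cv2.remap(im[...,0].astype(np.float32),uv[:,0].reshape(1,-1),uv[:,1].reshape(1,-1),cv2.INTER_LINEAR)[0]
        g=np.gradient(cv2.GaussianBlur(R.reshape(1,-1),(9,1),0)[0]); j=np.argmin(g)
        if g[j]<-2: E.append([c0[0]+r[j]*np.cos(a),c0[1]+r[j]*np.sin(a)])
    E=np.array(E)
    f=lambda p:np.hypot(E[:,0]-p[0],E[:,1]-p[1])-p[2]
    q=least_squares(f,[*c0,.038],loss='soft_l1',f_scale=.001);print(n,len(E),q.x.round(4),np.abs(q.fun).mean())
t=load('top0');s=load('side0')
def un(p,o,f): return (np.array(p,float)+.5)/f-.5+np.array(o)
# frame top corners tc: and side
FT=un([[243,87],[434,172],[370,297],[183,192]],(190,165),4.6);FS=un([[470,118],[538,300],[393,326],[330,145]],(180,170),6)
for v,p in((t,FT),(s,FS)):
    P=plane(v,p,.09);print(P.round(4)[:,:2].tolist(),P.mean(0),[round(np.linalg.norm(P[i]-P[(i+1)%4]),4) for i in range(4)])
WL=un([[243,310],[207,380]],(190,165),4.6);P=plane(t,WL,.147);print('line',P,np.degrees(np.arctan2(*(P[0]-P[1])[[1,0]])))
WL=un([[165,172],[266,157]],(180,170),6);P=plane(s,WL,.147);print('line',P,np.degrees(np.arctan2(*(P[1]-P[0])[[1,0]])))
print('stop',plane(t,un([[432,262]],(190,165),4.6),.081),plane(s,un([[475,340]],(180,170),6),.083))
E
```

```text
top0 65 [0.5158 0.1105 0.0383] 0.0018020431244948278
side0 68 [0.5082 0.1101 0.0312] 0.0034576233234977147
[[0.6398, 0.1406], [0.6208, 0.0461], [0.5582, 0.0609], [0.5856, 0.1547]] [0.60111133 0.10057887 0.09      ] [np.float64(0.0963), np.float64(0.0643), np.float64(0.0977), np.float64(0.0559)]
[[0.6424, 0.1354], [0.6109, 0.0361], [0.5589, 0.0529], [0.5883, 0.1509]] [0.6001229  0.09385989 0.09      ] [np.float64(0.1042), np.float64(0.0546), np.float64(0.1023), np.float64(0.0563)]
line [[0.53159418 0.10747076 0.147     ]
 [0.49993326 0.1146136  0.147     ]] -12.713332703648609
line [[0.50184216 0.11367227 0.147     ]
 [0.53633093 0.10133836 0.147     ]] -19.678122494061736
stop [[0.5818103  0.03784658 0.081     ]] [[0.58402746 0.03682007 0.083     ]]
```

```bash
python3 - <<'E'
from h import *
t=load('top0');s=load('side0')
def un(p,o,f): return (np.array(p,float)+.5)/f-.5+np.array(o)
for n,v,o,f,sz in(('t',t,(190,205),10,(60,80)),('s',s,(192,185),10,(80,60))):
    c=v['image'][o[1]:o[1]+60,o[0]:o[0]+(80),::-1];cv2.imwrite(f'pics/{n}k.png',cv2.resize(c,None,fx=10,fy=10,interpolation=cv2.INTER_CUBIC))
B=un([[190,232],[375,335],[288,490],[105,383]],(190,165),4.6)
P=plane(t,B,.098);print(P.round(4)[:,:2].tolist(),P.mean(0),[round(np.linalg.norm(P[i]-P[(i+1)%4]),4) for i in range(4)])
D=dep(t,[[221,226],[262,265],[255,264],[218,248],[242,270]]);print(D.round(4))
D=dep(s,[[206,228],[230,226],[200,206]]);print(D.round(4))
E
```

```text
[[0.5671, 0.1455], [0.541, 0.0543], [0.4666, 0.0751], [0.4932, 0.1644]] [0.51694571 0.10982869 0.098     ] [np.float64(0.0949), np.float64(0.0772), np.float64(0.0932), np.float64(0.0763)]
[[0.5445 0.1647 0.0686]
 [0.4848 0.0608 0.0693]
 [0.4816 0.0732 0.0962]
 [0.4956 0.1537 0.0964]
 [0.4656 0.0986 0.0672]]
[[0.4762 0.0772 0.1012]
 [0.5254 0.0601 0.0955]
 [0.4992 0.152  0.0949]]
```

View pics/tk.png

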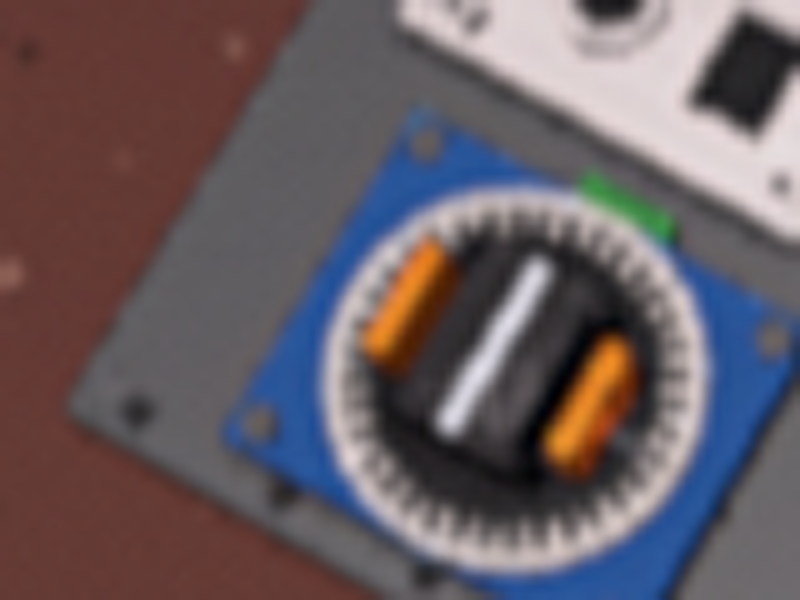

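View pics/sk.png

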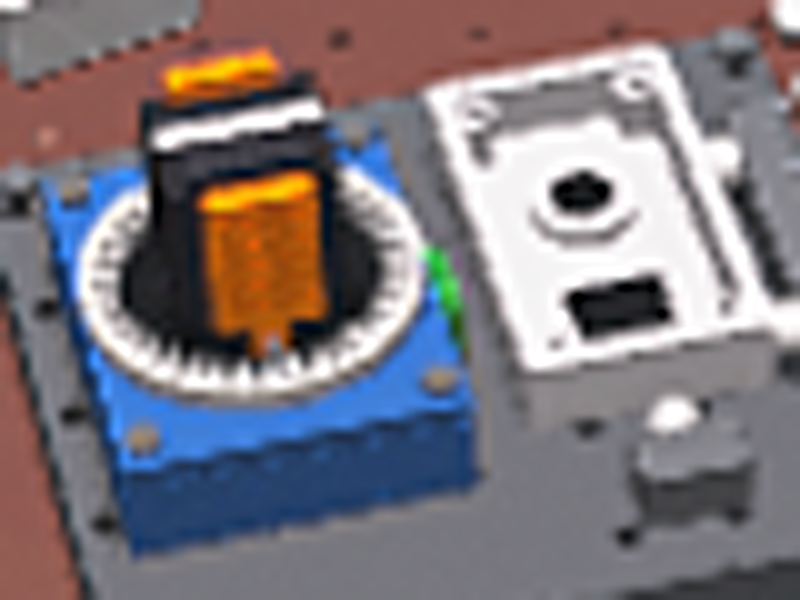

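```bash
python3 - <<'E'
from h import *
t=load('top0');s=load('side0')
def un(p,o,f): return (np.array(p,float)+.5)/f-.5+np.array(o)
print('ring',plane(t,un([[516,382]],(190,205),10),.104),plane(s,un([[253,280]],(192,185),10),.104))
print('line',plane(t,un([[540,262],[450,432],[495,347]],(190,205),10),.147),plane(s,un([[160,140],[322,108],[240,125]],(192,185),10),.147))
print('tabs s',plane(s,un([[220,75],[260,193]],(192,185),10),.146))
from scipy.spatial.transform import Rotation as R
m=manip.sense();print(R.from_quat(m['tool_rot']).as_matrix().round(3),m['tcp_pos'])
E
```

```text
ring [[0.51583782 0.10999339 0.104     ]] [[0.51742561 0.10422553 0.104     ]]
line [[0.53442674 0.10599913 0.147     ]
 [0.4989285  0.11446456 0.147     ]
 [0.51659229 0.11025211 0.147     ]] [[0.50225106 0.1122886  0.147     ]
 [0.53664577 0.10265642 0.147     ]
 [0.51907083 0.1073146  0.147     ]]
tabs s [[0.52347547 0.12490408 0.146     ]
 [0.51299799 0.08712185 0.146     ]]
[[-0.001 -0.944  0.329]
 [-0.002  0.329  0.944]
 [-1.     0.    -0.002]] [0.20501988 0.58975278 0.2304208 ]
```

move_arm(deltas=[0, 0, 0, 0, -3.5, 0, 0, 0, 0, -39.5, -22.3, 0, 0, 0, 0, 0, -39.5, -22.3, 0, 0, 0, 0, 0, -39.5, -22.3, 0, 0, 0, 0, 0, -39.5, -22.3, 0, 0, 0, 0, 0, -39.5, -22.3, 0, 0, 0, 0, 0, -39.5, -22.3, 0, 0, 0, 0, 0, -39.5, -22.3, 0, 0, 0, 0, 0, -39.5, -22.3, 0, 0, 0, 0, 0, -39.5, -22.3, 0, 0, 0], force=40)

```text
t: 1.1
tcp_pos: [0.4941, 0.2994, 0.231]
tool_rot: [-0.427, 0.564, 0.427, 0.563]
force: [0.3, 0.9, -0.2]
finger_gap: -0.003
```

move_arm(deltas=[0, 0, -39.5, -22.3, 0, 0, 0, 0, 0, -39.5, -22.3, 0, 0, 0, 0, 0, -39.5, -22.3, 0, 0, 0, 0, 20, -39.5, -22.3, 0, 0, 0, 0, 40, 0, 0, 0, 0, 0, 0, 30, 0, 0, 0, 0, 0, 0, 0, 0, 0, 0, 0, 0, 0, 0, 0, 0, 0, 0, 0])

```text
t: 1.9
tcp_pos: [0.621, 0.1724, 0.1409]
tool_rot: [-0.427, 0.564, 0.427, 0.563]
force: [0.5, -0.3, -0.4]
finger_gap: 0.004
```

```bash
python3 - <<'E'
from h import *
m=manip.sense();R=Ro.from_quat(m['tool_rot']).as_matrix();print(m['tcp_pos'],R.round(4).tolist(),m['q'].round(3))
for n,b in(('side',(120,240,180,320)),('top',(150,290,180,330))):
    s=snap(n,n+'1'); print(n,proj(s,m['tcp_pos']))
    c=s['image'][b[0]:b[1],b[2]:b[3],::-1];cv2.imwrite(f'pics/{n}1c.png',cv2.resize(c,None,fx=5,fy=5,interpolation=cv2.INTER_CUBIC)[:600])
E
```

```text
[0.62103907 0.17243869 0.14092893] [[-0.0015, -0.9628, 0.2702], [-0.0002, 0.2702, 0.9628], [-1.0, 0.0014, -0.0006]] [ 0.098  0.659  1.459 -0.     1.025 -1.199]
side [[241.40130803 166.99684695]]
top [[222.24740266 181.64996592]]
```

View pics/side1c.png

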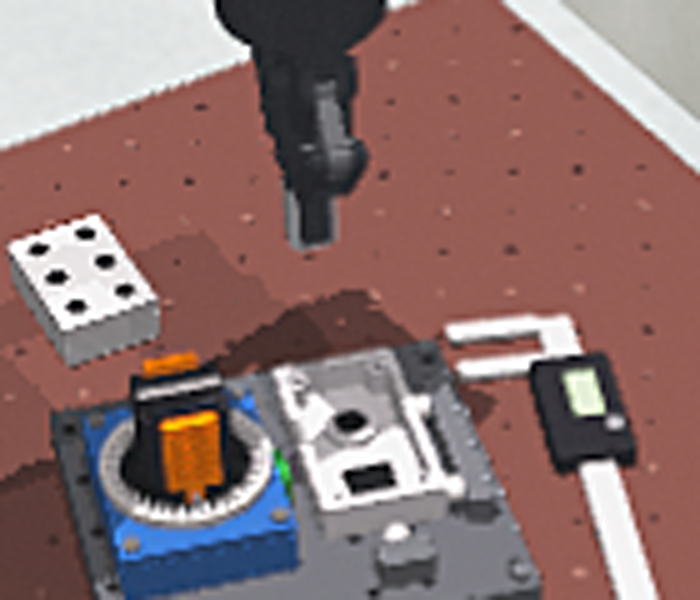

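View pics/top1c.png

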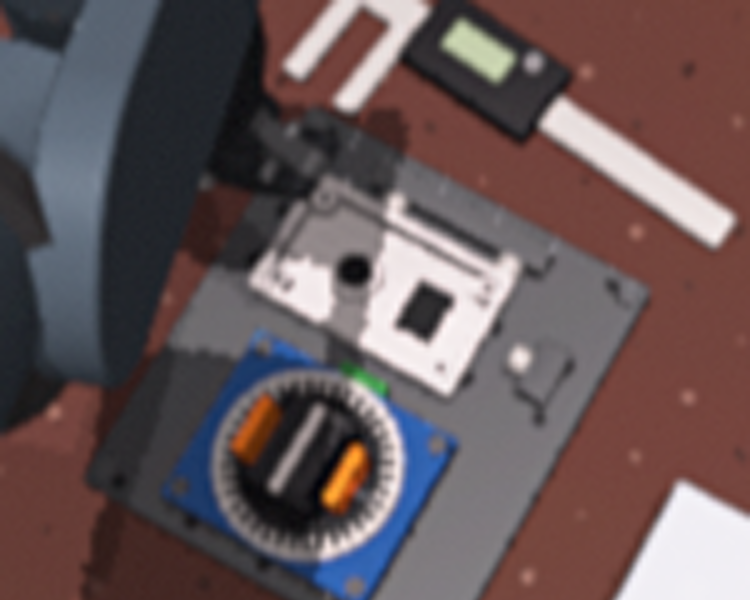

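move_arm(deltas=[0, 40, 0, 0, 0, 0, 0, 0, 23, 0, 0, 0, 0, 0, 0, 0, 0, -6, 0, 0, 0, 0, 0, 0, -6, 0, 0, 0, 0, 0, 0, -3, 0, 0, 0, 0, 0, 0, -3, 0, 0, 0, 0, 0, 0, 0, 0, 0, 0])

```text
t: 2.7
tcp_pos: [0.618, 0.1549, 0.0803]
tool_rot: [-0.428, 0.562, 0.426, 0.565]
force: [1.3, 1.0, 1.9]
finger_gap: 0.004
```

move_arm(deltas=[0, 0, 0, -2, 0, 0, 0, 0, 0, 0, -2, 0, 0, 0, 0, 0, 0, 0, 0, 0, 0])

```text
t: 3.0
tcp_pos: [0.6173, 0.1522, 0.0801]
tool_rot: [-0.428, 0.562, 0.426, 0.565]
force: [0.9, 4.4, 6.5]
finger_gap: 0.001
```

```bash
python3 - <<'E'
from h import *
m=manip.sense();R=Ro.from_quat(m['tool_rot']).as_matrix();print(m['tcp_pos'],R.round(4).tolist(),m['force'],m['ft_torque'])
for n,b in(('side',(150,270,180,320)),('top',(160,280,180,330))):
    s=snap(n,n+'2'); print(n,proj(s,m['tcp_pos']))
    c=s['image'][b[0]:b[1],b[2]:b[3],::-1];cv2.imwrite(f'pics/{n}2c.png',cv2.resize(c,None,fx=5,fy=5,interpolation=cv2.INTER_CUBIC)[:600])
E
```

```text
[0.61727494 0.15220854 0.08008129] [[0.0049, -0.9626, 0.2707], [0.0019, 0.2707, 0.9627], [-1.0, -0.0042, 0.0031]] [0.90566686 4.39716862 6.5024289 ] [ 0.56050026 -0.20029935 -0.02056227]
side [[245.16588014 192.17313298]]
top [[234.90618153 193.51718704]]
```

View pics/side2c.png

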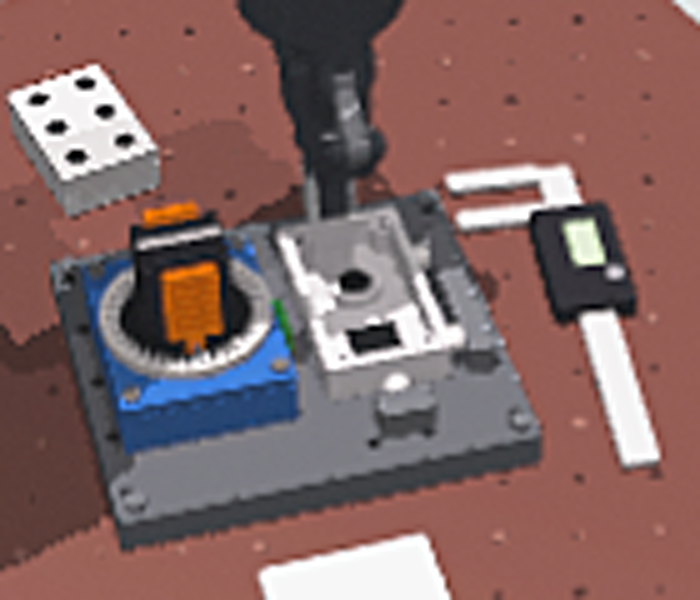

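View pics/top2c.png

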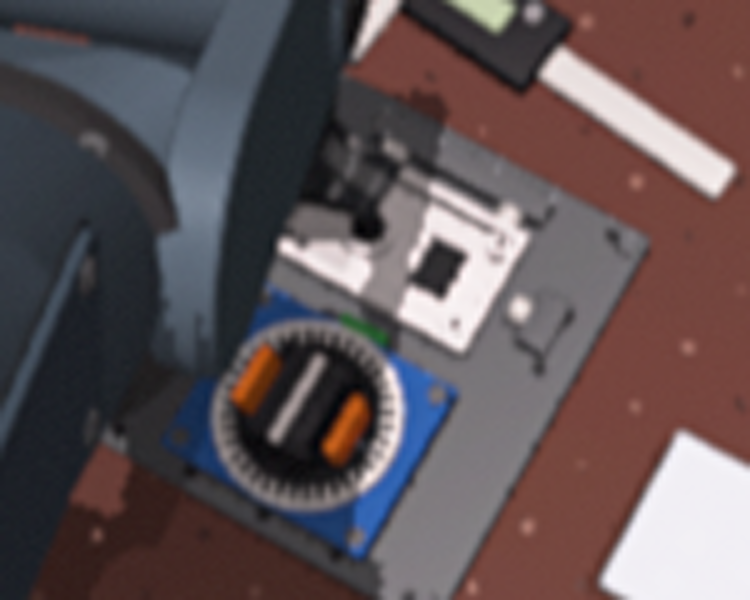

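move_arm(deltas=[0, -2, 0, 0, 0, 0, 0, 0, 0, 0, 0, 0, 0, 0])

```text
t: 3.3
tcp_pos: [0.6156, 0.1512, 0.0807]
tool_rot: [-0.427, 0.563, 0.427, 0.564]
force: [0.7, 2.3, 3.3]
finger_gap: -0.001
```

```bash
python3 - <<'E'
from h import *
m=manip.sense();R=Ro.from_quat(m['tool_rot']).as_matrix();print(m['tcp_pos'],R.round(4).tolist(),m['force'],m['ft_torque'])
E
```

```text
[0.6155681  0.15118865 0.08069311] [[0.0006, -0.9629, 0.27], [-0.0002, 0.27, 0.9629], [-1.0, -0.0006, -0.0]] [0.73059583 2.25872618 3.33160695] [ 0.22457524 -0.06351792 -0.01051101]
```

move_arm(deltas=[0, -2, 0, 0, 0, 0, 0, 0, 0, 0, 0, 0, 0, 0, 0, 0, 0, -2, 0, 0, 0, 0, 0, 0, 0, 0, 0, 0])

```text
t: 3.7
tcp_pos: [0.6145, 0.1491, 0.0821]
tool_rot: [-0.427, 0.564, 0.427, 0.563]
force: [0.4, 1.0, 1.0]
finger_gap: 0.001
```

```bash
python3 - <<'E'
from h import *
m=manip.sense();R=Ro.from_quat(m['tool_rot']).as_matrix();print(m['tcp_pos'],R.round(4).tolist(),m['force'],m['ft_torque'])
E
```

```text
[0.61453986 0.1490566  0.08208164] [[-0.0007, -0.9627, 0.2706], [-0.0, 0.2706, 0.9627], [-1.0, 0.0007, -0.0002]] [0.37690882 0.95101858 0.95676689] [ 0.15999077 -0.02371368 -0.01867373]
```

move_arm(deltas=[0, 0, 0, -1.5, 0, 0, 0, 0, 0, 0, -1.5, 0, 0, 0, 0, 0, 0, 0, 0, 0, 0])

```text
t: 4.0
tcp_pos: [0.6138, 0.146, 0.0821]
tool_rot: [-0.427, 0.564, 0.427, 0.563]
force: [-0.3, 0.4, 0.1]
finger_gap: 0.001
```

```bash
python3 - <<'E'
from h import *
m=manip.sense();print(m['tcp_pos'],m['force'],m['ft_torque'])
for n,b in(('side',(170,250,220,310)),('top',(170,260,220,320))):
    s=snap(n,n+'3')
    c=s['image'][b[0]:b[1],b[2]:b[3],::-1];cv2.imwrite(f'pics/{n}3c.png',cv2.resize(c,None,fx=6.6,fy=6.6,interpolation=cv2.INTER_CUBIC)[:600])
E
```

```text
[0.61383589 0.14603287 0.0821438 ] [-0.33546073  0.40683967  0.10400088] [ 0.06060405 -0.03236779  0.02480735]
```

View pics/side3c.png

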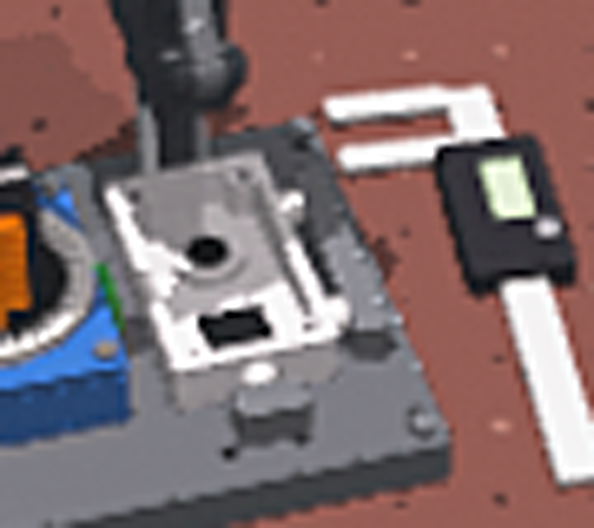

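View pics/top3c.png

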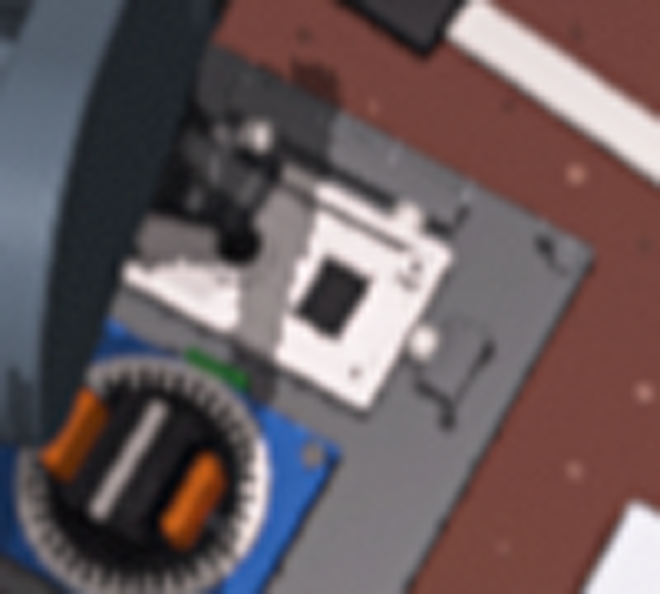

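move_arm(deltas=[0, 0, 0, -1, 0, 0, 0, 0, 0, 0, -1, 0, 0, 0, 0, 0, 0, 0, 0, 0, 0])

```text
t: 4.4
tcp_pos: [0.6136, 0.1446, 0.0823]
tool_rot: [-0.427, 0.563, 0.427, 0.564]
force: [0.1, 1.7, -1.0]
finger_gap: 0.001
```

move_arm(deltas=[0, 0, 0, -1, 0, 0, 0, 0, 0, 0, 0, 0, 0, 0])

```text
t: 4.6
tcp_pos: [0.6138, 0.1443, 0.0825]
tool_rot: [-0.427, 0.563, 0.427, 0.564]
force: [0.7, 5.0, -0.7]
finger_gap: -0.001
```

```bash
python3 - <<'E'
from h import *
m=manip.sense();print(m['tcp_pos'],m['force'],m['ft_torque'])
E
```

```text
[0.61380197 0.14429535 0.08253101] [ 0.69053839  5.01342602 -0.69115308] [ 0.78392596 -0.25349398  0.02096377]
```

move_arm(deltas=[0, 0, 0, 5, 0, 0, 0, 0, -20, 0, 4, 0, 0, 0, 0, -40, 0, 0, 0, 0, 0, 60, -20, 0, 0, 0, 0, 0, 75, -5, 35, -30, 0, 0, 0, 75, 0, 35, -30, 0, 0, 0, 75, 0, 12, -10.8, 0, 0, 0, 75, 0, 0, 0, 0, 0, 0, 75, 0, 0, 0, 0, 0, 0])

```text
t: 5.5
tcp_pos: [0.5184, 0.1058, 0.1677]
tool_rot: [-0.428, 0.563, 0.427, 0.564]
force: [1.3, 0.9, 0.4]
finger_gap: 0.879
```

```bash
python3 - <<'E'
from h import *
m=manip.sense();R=Ro.from_quat(m['tool_rot']).as_matrix();print(m['tcp_pos'],R.round(4).tolist(),m['q'].round(3),m['finger_gap'])
for n,b in(('side',(130,250,180,320)),('top',(160,280,180,330))):
    s=snap(n,n+'4'); print(n,proj(s,m['tcp_pos']))
    c=s['image'][b[0]:b[1],b[2]:b[3],::-1];cv2.imwrite(f'pics/{n}4c.png',cv2.resize(c,None,fx=5,fy=5,interpolation=cv2.INTER_CUBIC)[:600])
E
```

```text
[0.51838888 0.10582544 0.16771733] [[0.0014, -0.9627, 0.2705], [-0.0006, 0.2705, 0.9627], [-1.0, -0.0016, -0.0002]] [-1.000e-02  4.880e-01  1.738e+00 -1.000e-03  9.140e-01 -1.306e+00] 0.8787451723618458
side [[214.95573618 190.35352739]]
top [[240.52591243 237.2384565 ]]
```

View pics/side4c.png

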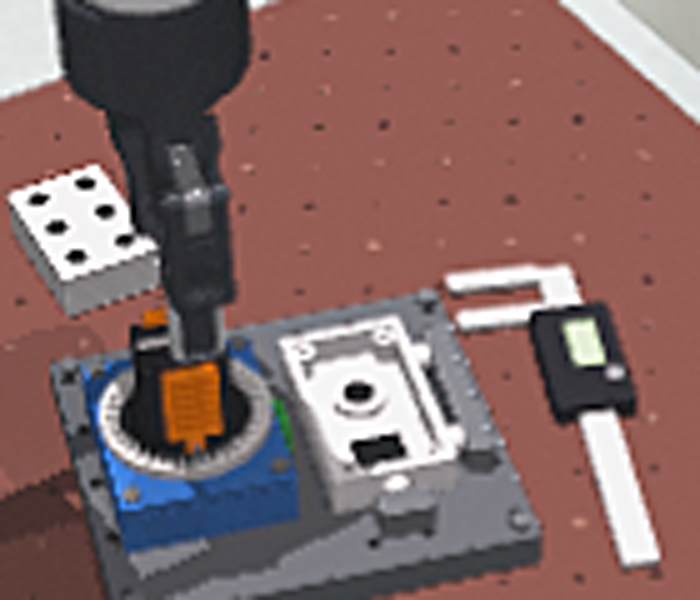

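View pics/top4c.png

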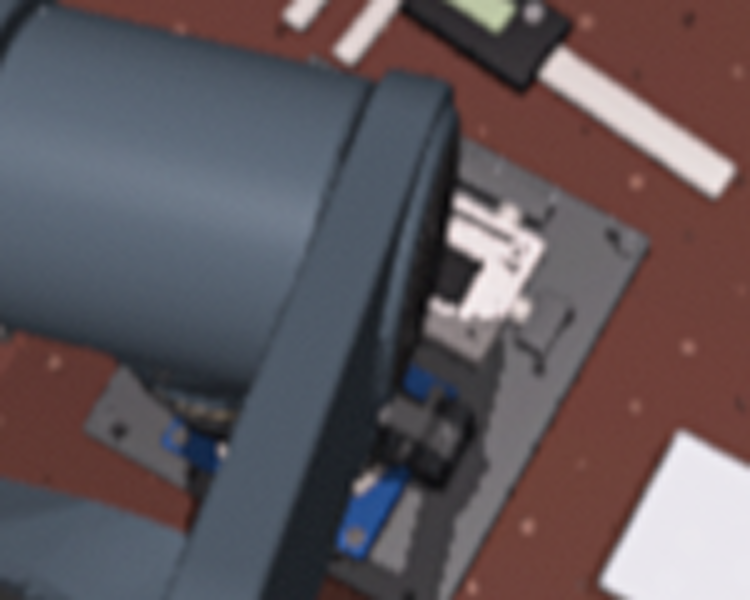

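move_arm(deltas=[75, 20, 0, 0, 0, 0, 0, 75, 20, 0, 0, 0, 0, 0, 75, 15, 0, 0, 0, 0, 0, 75, 0, 0, 0, 0, 0, 0], force=30)

```text
t: 6.0
tcp_pos: [0.5173, 0.1064, 0.1103]
tool_rot: [-0.427, 0.564, 0.428, 0.562]
force: [0.1, -0.0, 0.1]
finger_gap: 0.88
```

```bash
python3 - <<'E'
from h import *
m=manip.sense();R=Ro.from_quat(m['tool_rot']).as_matrix();print(m['tcp_pos'],R.round(4).tolist(),m['force'],m['ft_torque'],m['finger_gap'])
for n,b in(('side',(170,250,180,280)),):
    s=snap(n,n+'5'); print(n,proj(s,m['tcp_pos']))
    c=s['image'][b[0]:b[1],b[2]:b[3],::-1];cv2.imwrite(f'pics/{n}5c.png',cv2.resize(c,None,fx=7,fy=7,interpolation=cv2.INTER_CUBIC)[:600])
E
```

```text
[0.51728401 0.10641542 0.11025917] [[-0.0037, -0.9629, 0.2697], [-0.0002, 0.2697, 0.9629], [-1.0, 0.0036, -0.0012]] [ 0.05980859 -0.02452865  0.10517203] [ 0.0358886   0.01136169 -0.05873087] 0.8798110541224826
side [[216.13533948 209.93801687]]
```

View pics/side5c.png

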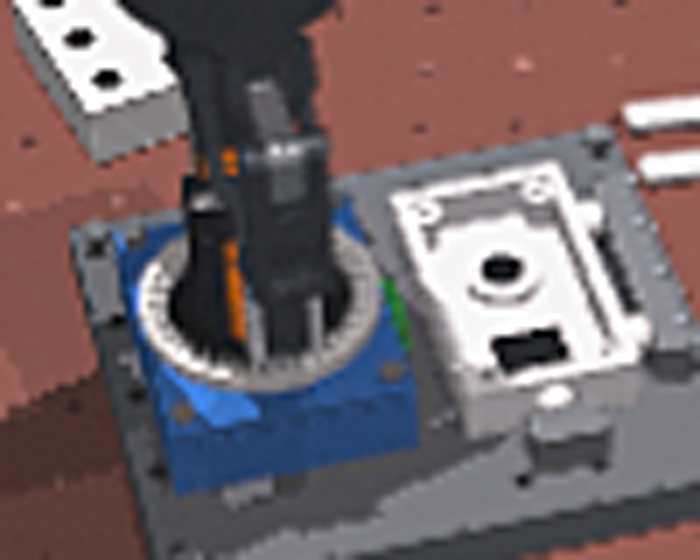

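move_arm(deltas=[75, -1.5, 1, 0, 0, 0, 0, 45, 0, 0, 0, 0, 0, 0, 30, 0, 0, 0, 0, 0, 0, 30, 0, 0, 0, 0, 0, 0, 30, 0, 0, 0, 0, 0, 0, 30, 0, 0, 0, 0, 0, 0], force=30)

```text
t: 6.65
tcp_pos: [0.5186, 0.1094, 0.1161]
tool_rot: [-0.426, 0.561, 0.427, 0.567]
force: [0.1, 12.2, 9.3]
finger_gap: 0.391
```

```bash
cat >> h.py <<'E'
def st():
    m=manip.sense();R=Ro.from_quat(m['tool_rot']).as_matrix()
    print('t',round(m['t'],2),'p',m['tcp_pos'].round(4),'yaw',np.degrees(np.arctan2(R[0,2],R[1,2])).round(2),'tilt',R[:2,0].round(4),'Ftool',(R.T@m['force']).round(2),'Mtool',(R.T@m['ft_torque']).round(3),'gap',round(m['finger_gap']*85.4,2),'q6',m['q'][5].round(3))
E
python3 -c "
from h import *
st()"
```

```text
t 6.65 p [0.5186 0.1094 0.1161] yaw 15.81 tilt [0.0059 0.0051] Ftool [-9.23  3.17 11.88] Mtool [ 0.056 -1.78   0.479] gap 33.41 q6 -1.306
```

move_arm(deltas=[30, -2, 0, 3, 0, 0, 0, 30, 0, 0, 0, 0, 0, 0])

```text
t: 6.85
tcp_pos: [0.5185, 0.1096, 0.1163]
tool_rot: [-0.428, 0.563, 0.427, 0.564]
force: [2.6, 3.0, -0.5]
finger_gap: 0.383
```

```bash
python3 -c "
from h import *
st()"
```

```text
t 6.85 p [0.5185 0.1096 0.1163] yaw 15.66 tilt [0.0028 0.0001] Ftool [ 0.47 -1.74  3.57] Mtool [-0.012 -0.463 -0.256] gap 32.67 q6 -1.3
```

move_arm(deltas=[30, 0, 0, 1, 0, 0, 0, 30, 0, 0, 0, 0, 0, 0])

```text
t: 7.05
tcp_pos: [0.5185, 0.1097, 0.1163]
tool_rot: [-0.428, 0.563, 0.427, 0.564]
force: [1.8, -0.9, 3.4]
finger_gap: 0.388
```

```bash
python3 -c "
from h import *
st()"
```

```text
t 7.05 p [0.5185 0.1097 0.1163] yaw 15.68 tilt [ 0.0017 -0.0008] Ftool [-3.42 -2.01 -0.38] Mtool [ 0.041  0.151 -0.388] gap 33.16 q6 -1.298
```

move_arm(deltas=[30, 0, 0, 0, 2.5, 0, 0, 30, 0, 0, 0, 2.5, 0, 0, 30, 0, 0, 0, 0, 0, 0])

```text
t: 7.35
tcp_pos: [0.5186, 0.1097, 0.1163]
tool_rot: [-0.403, 0.581, 0.402, 0.582]
force: [2.5, -1.9, 3.3]
finger_gap: 0.382
```

```bash
python3 -c "
from h import *
st()"
```

```text
t 7.35 p [0.5186 0.1097 0.1163] yaw 20.7 tilt [ 0.0018 -0.0004] Ftool [-3.25 -3.03 -0.9 ] Mtool [ 0.008  0.149 -0.427] gap 32.66 q6 -1.211
```

```bash
cat >> h.py <<'E'
def av(n=6):
    A=[];F=[]
    for i in range(n):
        m=manip.sense();R=Ro.from_quat(m['tool_rot']).as_matrix();A.append(R.T@m['ft_torque']);F.append(R.T@m['force']);viewer.snapshot('side')
    print('avg M',np.mean(A,0).round(4),'sd',np.std(A,0).round(3),'F',np.mean(F,0).round(2))
E
python3 -c "
from h import *
av();st()"
```

```text
avg M [ 0.0174  0.2568 -0.503 ] sd [0.018 0.082 0.043] F [-4.08 -3.29 -1.71]
t 7.65 p [0.5185 0.1098 0.1163] yaw 20.65 tilt [ 0.0018 -0.0007] Ftool [-5.15 -3.24 -2.93] Mtool [ 0.029  0.385 -0.582] gap 32.56 q6 -1.212
```

move_arm(deltas=[30, 0, 0, 0, 2.5, 0, 0, 30, 0, 0, 0, 2.5, 0, 0, 30, 0, 0, 0, 0, 0, 0])

```text
t: 7.95
tcp_pos: [0.5185, 0.1098, 0.1163]
tool_rot: [-0.377, 0.598, 0.376, 0.599]
force: [1.8, -3.3, 5.4]
finger_gap: 0.384
```

```bash
python3 -c "
from h import *
av();st()"
```

```text
avg M [ 0.0246  0.3215 -0.6418] sd [0.018 0.034 0.018] F [-5.49 -3.33 -1.67]
t 8.25 p [0.5185 0.1098 0.1163] yaw 25.65 tilt [ 0.0018 -0.0007] Ftool [-5.81 -3.33 -2.16] Mtool [-0.01   0.333 -0.633] gap 32.75 q6 -1.124
```

move_arm(deltas=[30, 0, 0, 0, 2.5, 0, 0, 30, 0, 0, 0, 2.5, 0, 0, 30, 0, 0, 0, 0, 0, 0])

```text
t: 8.55
tcp_pos: [0.5186, 0.1099, 0.1163]
tool_rot: [-0.35, 0.614, 0.349, 0.615]
force: [2.0, -4.3, 6.2]
finger_gap: 0.386
```

```bash
python3 -c "
from h import *
av();st()"
```

```text
avg M [ 0.0075  0.2678 -0.6424] sd [0.02  0.026 0.03 ] F [-5.36 -3.44 -1.77]
t 8.85 p [0.5186 0.1099 0.1163] yaw 30.65 tilt [ 0.0019 -0.0007] Ftool [-4.98 -3.85 -2.31] Mtool [-0.001  0.265 -0.587] gap 32.99 q6 -1.037
```

move_arm(deltas=[30, -0.5, -0.7, -0.3, 2.5, 0, 0, 30, 0, 0, 0, 2.5, 0, 0, 30, 0, 0, 0, 0, 0, 0])

```text
t: 9.15
tcp_pos: [0.5186, 0.1098, 0.1163]
tool_rot: [-0.323, 0.629, 0.323, 0.629]
force: [3.2, -0.8, 2.3]
finger_gap: 0.383
```

```bash
python3 -c "
from h import *
av();st()"
```

```text
avg M [-0.0051 -0.2867 -0.542 ] sd [0.029 0.062 0.028] F [-2.12 -2.3   1.24]
t 9.45 p [0.5186 0.1098 0.1163] yaw 35.66 tilt [0.001  0.0003] Ftool [-1.61 -2.5   1.95] Mtool [ 0.004 -0.365 -0.582] gap 32.82 q6 -0.951
```

move_arm(deltas=[30, 0, 0, 0, 2.5, 0, 0, 30, 0, 0, 0, 2.5, 0, 0, 30, 0, 0, 0, 0, 0, 0])

```text
t: 9.75
tcp_pos: [0.5186, 0.1099, 0.1163]
tool_rot: [-0.295, 0.642, 0.295, 0.643]
force: [3.6, 1.0, 1.8]
finger_gap: 0.385
```

```bash
python3 -c "
from h import *
av();st()
for n,b in(('side',(170,250,180,280)),):
    s=snap(n,n+'6')
    c=s['image'][b[0]:b[1],b[2]:b[3],::-1];cv2.imwrite(f'pics/{n}6c.png',cv2.resize(c,None,fx=7,fy=7,interpolation=cv2.INTER_CUBIC)[:600])
"
```

```text
avg M [ 0.0059 -0.5706 -0.5374] sd [0.027 0.045 0.021] F [-1.08 -2.7   3.09]
t 10.05 p [0.5186 0.1098 0.1164] yaw 40.67 tilt [0.001  0.0003] Ftool [ 0.02 -2.54  3.26] Mtool [-0.045 -0.677 -0.546] gap 32.93 q6 -0.864
```

View pics/side6c.png

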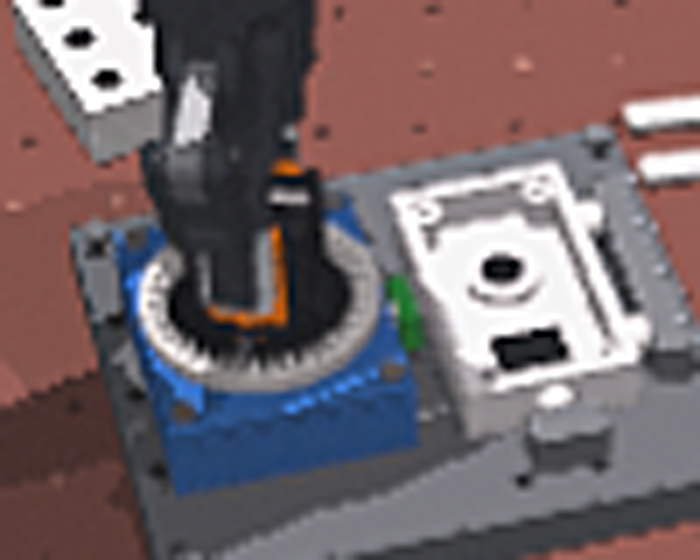

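move_arm(deltas=[30, 0, -0.6, 0.7, 2.5, 0, 0, 30, 0, 0, 0, 2.5, 0, 0, 30, 0, 0, 0, 0, 0, 0])

```text
t: 10.4
tcp_pos: [0.5187, 0.1099, 0.1163]
tool_rot: [-0.267, 0.655, 0.267, 0.655]
force: [3.2, 0.2, 2.3]
finger_gap: 0.387
```

```bash
python3 -c "
from h import *
av();st()"
```

```text
avg M [-0.0123 -0.5014 -0.3358] sd [0.029 0.019 0.038] F [-2.56 -1.41  2.59]
t 10.7 p [0.5187 0.1099 0.1163] yaw 45.66 tilt [-0.0008  0.0001] Ftool [-3.18 -0.7   2.82] Mtool [ 0.041 -0.478 -0.33 ] gap 32.78 q6 -0.776
```

move_arm(deltas=[30, 0, 0, 0, 2.5, 0, 0, 30, 0, 0, 0, 2.5, 0, 0, 30, 0, 0, 0, 0, 0, 0])

```text
t: 11.0
tcp_pos: [0.5187, 0.1099, 0.1163]
tool_rot: [-0.238, 0.666, 0.238, 0.666]
force: [2.1, 1.5, 3.1]
finger_gap: 0.388
```

```bash
python3 -c "
from h import *
av();st()"
```

```text
avg M [-0.0298 -0.4265 -0.1325] sd [0.024 0.042 0.048] F [-3.61 -0.29  2.16]
t 11.3 p [0.5187 0.1099 0.1163] yaw 50.65 tilt [-0.0007  0.0001] Ftool [-3.6  -0.45  2.77] Mtool [-0.004 -0.407 -0.117] gap 32.95 q6 -0.689
```

move_arm(deltas=[30, 0, 0, 0, 2.5, 0, 0, 30, 0, 0, 0, 2.5, 0, 0, 30, 0, 0, 0, 0, 0, 0])

```text
t: 11.6
tcp_pos: [0.5188, 0.1099, 0.1163]
tool_rot: [-0.209, 0.676, 0.209, 0.675]
force: [0.5, 1.3, 3.9]
finger_gap: 0.383
```

```bash
python3 -c "
from h import *
av(8);st()
for n,b in(('side',(190,250,220,300)),):
    s=snap(n,n+'7')
    c=s['image'][b[0]:b[1],b[2]:b[3],::-1];cv2.imwrite(f'pics/{n}7c.png',cv2.resize(c,None,fx=9,fy=9,interpolation=cv2.INTER_CUBIC)[:600])
"
```

```text
avg M [ 0.0009 -0.3841  0.0349] sd [0.022 0.037 0.053] F [-4.05  0.33  1.57]
t 12.0 p [0.5188 0.1099 0.1163] yaw 55.67 tilt [-0.0006  0.0001] Ftool [-3.96  1.8   1.68] Mtool [ 0.036 -0.3    0.12 ] gap 32.74 q6 -0.602
```

View pics/side7c.png

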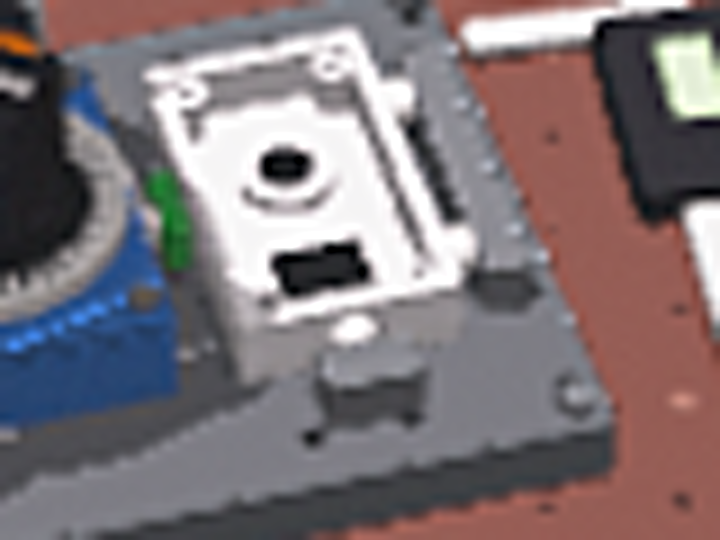

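move_arm(deltas=[30, -0.5, 0, 0.3, 2.5, 0, 0, 30, 0, 0, 0, 2.5, 0, 0, 30, 0, 0, 0, 0, 0, 0])

```text
t: 12.35
tcp_pos: [0.5188, 0.1099, 0.1163]
tool_rot: [-0.179, 0.685, 0.179, 0.684]
force: [0.9, 2.6, 1.4]
finger_gap: 0.384
```

```bash
python3 -c "
from h import *
av(10);st()"
```

```text
avg M [-0.0209 -0.3341 -0.0022] sd [0.012 0.037 0.031] F [0.95 0.72 1.41]
t 12.85 p [0.5188 0.1099 0.1164] yaw 60.67 tilt [-0.0013 -0.0001] Ftool [ 3.55 -0.06  1.26] Mtool [-0.014 -0.248 -0.051] gap 32.8 q6 -0.514
```

move_arm(deltas=[30, 0, 0, 0, 2.5, 0, 0, 30, 0, 0, 0, 2.5, 0, 0, 30, 0, 0, 0, 0, 0, 0])

```text
t: 13.15
tcp_pos: [0.5188, 0.11, 0.1164]
tool_rot: [-0.149, 0.692, 0.149, 0.691]
force: [0.6, 1.4, -4.2]
finger_gap: 0.386
```

```bash
python3 -c "
from h import *
av(10);st()
for n,b in(('side',(190,250,220,300)),):
    s=snap(n,n+'8')
    c=s['image'][b[0]:b[1],b[2]:b[3],::-1];cv2.imwrite(f'pics/{n}8c.png',cv2.resize(c,None,fx=9,fy=9,interpolation=cv2.INTER_CUBIC)[:600])
"
```

```text
avg M [ 0.0028 -0.2637 -0.0053] sd [0.034 0.031 0.034] F [5.7  0.39 1.2 ]
t 13.65 p [0.5188 0.11   0.1164] yaw 65.67 tilt [-0.0012 -0.0001] Ftool [ 6.93 -0.64  0.7 ] Mtool [-0.019 -0.209  0.006] gap 32.97 q6 -0.426
```

View pics/side8c.png

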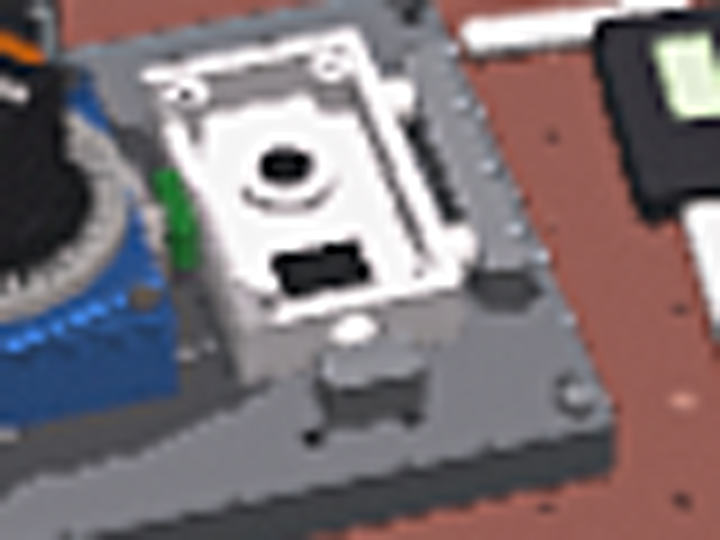

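move_arm(deltas=[30, 0.5, 0, 0.2, 2.5, 0, 0, 30, 0, 0, 0, 2.5, 0, 0, 30, 0, 0, 0, 0, 0, 0])

```text
t: 14.0
tcp_pos: [0.5189, 0.11, 0.1164]
tool_rot: [-0.119, 0.698, 0.119, 0.697]
force: [-0.2, 0.1, -3.6]
finger_gap: 0.388
```

```bash
python3 -c "
from h import *
av(12);st()"
```

```text
avg M [-0.0077  0.2419  0.0009] sd [0.028 0.133 0.022] F [ 2.24  0.29 -1.61]
t 14.6 p [0.5189 0.11   0.1164] yaw 70.67 tilt [-0.0011 -0.0002] Ftool [ 1.83 -0.21 -2.16] Mtool [-0.047  0.494  0.004] gap 32.47 q6 -0.339
```

move_arm(deltas=[30, 0, 0, 0, 2.5, 0, 0, 30, 0, 0, 0, 2.5, 0, 0, 30, 0, 0, 0, 0, 0, 0])

```text
t: 14.9
tcp_pos: [0.519, 0.11, 0.1164]
tool_rot: [-0.088, 0.702, 0.088, 0.701]
force: [-3.7, -0.4, -0.2]
finger_gap: 0.385
```

```bash
python3 -c "
from h import *
av(12);st()
for n,b in(('side',(190,250,220,300)),):
    s=snap(n,n+'9')
    c=s['image'][b[0]:b[1],b[2]:b[3],::-1];cv2.imwrite(f'pics/{n}9c.png',cv2.resize(c,None,fx=9,fy=9,interpolation=cv2.INTER_CUBIC)[:600])
"
```

```text
avg M [-0.0403  0.6955 -0.0471] sd [0.023 0.113 0.021] F [-0.76  0.33 -4.32]
t 15.5 p [0.519  0.11   0.1163] yaw 75.67 tilt [-0.001  -0.0001] Ftool [-1.72  0.64 -4.43] Mtool [-0.025  0.843 -0.079] gap 32.48 q6 -0.252
```

View pics/side9c.png

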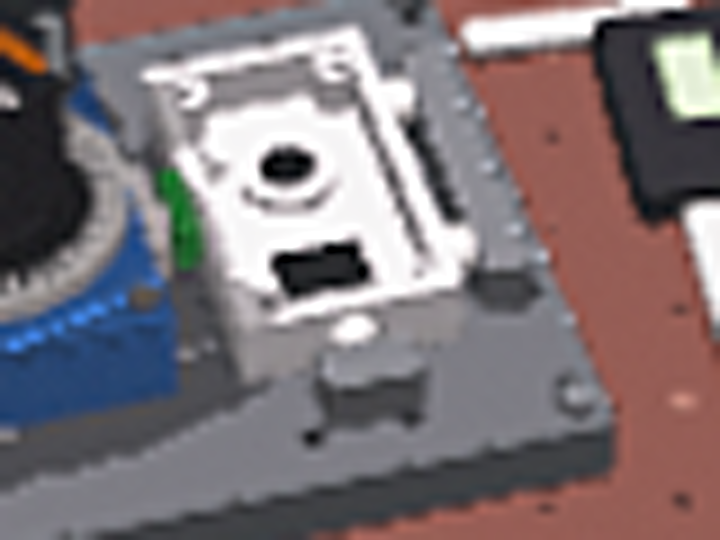

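move_arm(deltas=[30, 0, 0, -0.8, 2.5, 0, 0, 30, 0, 0, 0, 2.5, 0, 0, 30, 0, 0, 0, 0, 0, 0])

```text
t: 15.85
tcp_pos: [0.519, 0.11, 0.1164]
tool_rot: [-0.057, 0.705, 0.058, 0.705]
force: [-3.5, 1.0, 0.1]
finger_gap: 0.385
```

```bash
python3 -c "
from h import *
av(16);st()"
```

```text
avg M [-0.0595  0.4947  0.0792] sd [0.026 0.089 0.054] F [-0.02  1.05 -2.64]
t 16.65 p [0.519  0.11   0.1164] yaw 80.69 tilt [0.0006 0.0002] Ftool [ 0.9   1.38 -1.79] Mtool [-0.049  0.357  0.213] gap 32.88 q6 -0.165
```

move_arm(deltas=[30, 0, 0, 0, 2.5, 0, 0, 30, 0, 0, 0, 2.5, 0, 0, 30, 0, 0, 0, 0, 0, 0])

```text
t: 16.95
tcp_pos: [0.519, 0.11, 0.1164]
tool_rot: [-0.027, 0.706, 0.027, 0.707]
force: [-1.9, 1.1, -0.3]
finger_gap: 0.387
```

```bash
python3 -c "
from h import *
av(20);st()"
```

```text
avg M [-0.0925  0.1899  0.2701] sd [0.029 0.089 0.063] F [ 0.73  2.11 -1.18]
t 17.95 p [0.519  0.1099 0.1164] yaw 85.69 tilt [0.0006 0.0001] Ftool [ 1.44  1.8  -0.76] Mtool [-0.109  0.008  0.369] gap 32.86 q6 -0.078
```

move_arm(deltas=[30, 0, -0.4, -0.2, 2.5, 0, 0, 30, 0, 0, 0, 2.5, 0, 0, 30, 0, 0, 0, 2.5, 0, 0, 30, 0, 0, 0, 2.5, 0, 0, 30, 0, 0, 0, 0, 0, 0])

```text
t: 18.45
tcp_pos: [0.5191, 0.1099, 0.1164]
tool_rot: [0.035, 0.706, -0.035, 0.707]
force: [-0.2, 3.8, -0.4]
finger_gap: 0.382
```

```bash
python3 -c "
from h import *
av(20);st()"
```

```text
avg M [-0.1427 -0.0303  0.8079] sd [0.03  0.034 0.054] F [1.91 5.2  0.24]
t 19.45 p [0.519  0.1098 0.1164] yaw 95.66 tilt [0.0011 0.0007] Ftool [1.31 4.55 0.45] Mtool [-0.182 -0.007  0.773] gap 32.82 q6 0.095
```

move_arm(deltas=[30, 0, 0.9, 0, 0.4, 0, 0, 30, 0, 0, 0, 0, 0, 0, 36, 0, 0, 0, 0, 0, 0, 40, 0, 0, 0, 0, 0, 0, 44, 0, 0, 0, 0, 0, 0, 44, 0, 0, 0, 0, 0, 0])

```text
t: 20.05
tcp_pos: [0.5185, 0.11, 0.1161]
tool_rot: [0.037, 0.706, -0.038, 0.706]
force: [0.3, -0.7, -5.5]
finger_gap: 0.515
```

```bash
python3 -c "
from h import *
av(4);st()"
```

```text
avg M [-0.066  -0.1255 -0.1032] sd [0.025 0.028 0.026] F [ 5.74 -0.82  0.54]
t 20.25 p [0.5185 0.11   0.1162] yaw 96.08 tilt [-0.0004 -0.0005] Ftool [ 6.62 -1.3   0.28] Mtool [-0.073 -0.105 -0.195] gap 44.24 q6 0.105
```

move_arm(deltas=[48, 0, 0, 0, 0, 0, 0, 52, 0, 0, 0, 0, 0, 0, 65, 0, 0, 0, 0, 0, 0, 75, 0, 0, 0, 0, 0, 0, 75, 0, 0, 0, 0, 0, 0, 75, -10, 0, 0, 0, 0, 0, 75, -40, 0, 0, 0, 0, 0, 75, -20, 0, 0, 0, 0, 0])

```text
t: 21.05
tcp_pos: [0.5197, 0.1104, 0.189]
tool_rot: [0.038, 0.705, -0.037, 0.707]
force: [0.6, 0.4, -0.5]
finger_gap: 0.879
```

```bash
python3 -c "
from h import *
st()
for n,b in(('side',(170,250,185,285)),('top',(190,280,200,310))):
    s=snap(n,n+'10')
    c=s['image'][b[0]:b[1],b[2]:b[3],::-1];cv2.imwrite(f'pics/{n}10c.png',cv2.resize(c,None,fx=7,fy=7,interpolation=cv2.INTER_CUBIC)[:600])
"
```

```text
t 21.05 p [0.5197 0.1104 0.189 ] yaw 96.08 tilt [0.0032 0.0001] Ftool [0.48 0.44 0.58] Mtool [ 0.032 -0.048 -0.039] gap 75.08 q6 0.105
```

View pics/side10c.png

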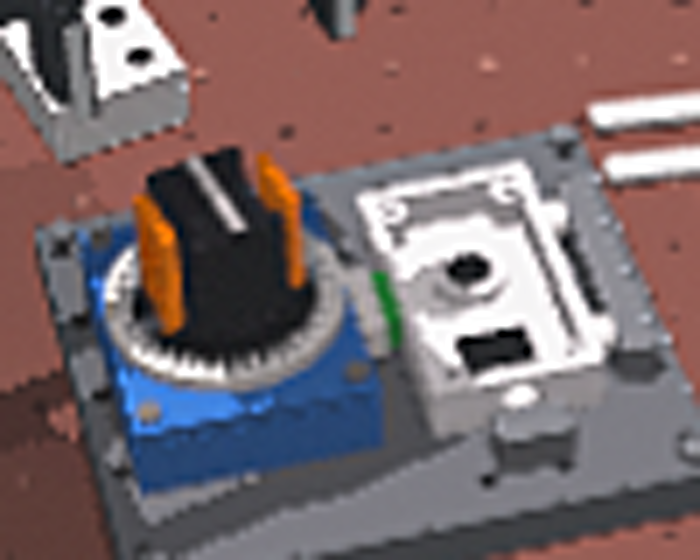

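move_arm(deltas=[75, -40, 0, 0, 0, 0, 0, 75, -20, 40, 0, 0, 0, 0, 75, 0, 45, 0, 0, 0, 0, 75, 0, 45, 0, 0, 0, 0, 75, 0, 45, 0, 0, 0, 0, 75, 0, 45, 0, 0, 0, 0, 75, 0, 30, 0, 0, 0, 0, 75, 0, 0, 0, 0, 0, 0])

```text
t: 21.95
tcp_pos: [0.5444, 0.3628, 0.2452]
tool_rot: [0.036, 0.706, -0.036, 0.706]
force: [-1.2, 0.0, 0.2]
finger_gap: 0.881
```

```bash
python3 -c "
from h import *
st()
for n,b in(('side',(170,250,185,285)),('top',(190,270,200,305))):
    s=snap(n,n+'11')
    c=s['image'][b[0]:b[1],b[2]:b[3],::-1];cv2.imwrite(f'pics/{n}11c.png',cv2.resize(c,None,fx=7.5,fy=7.5,interpolation=cv2.INTER_CUBIC)[:600])
"
```

```text
t 21.95 p [0.5444 0.3628 0.2452] yaw 95.82 tilt [-0.0005  0.0012] Ftool [-0.24 -0.11 -1.15] Mtool [-0.021 -0.06  -0.027] gap 75.23 q6 0.518
```

View pics/top11c.png

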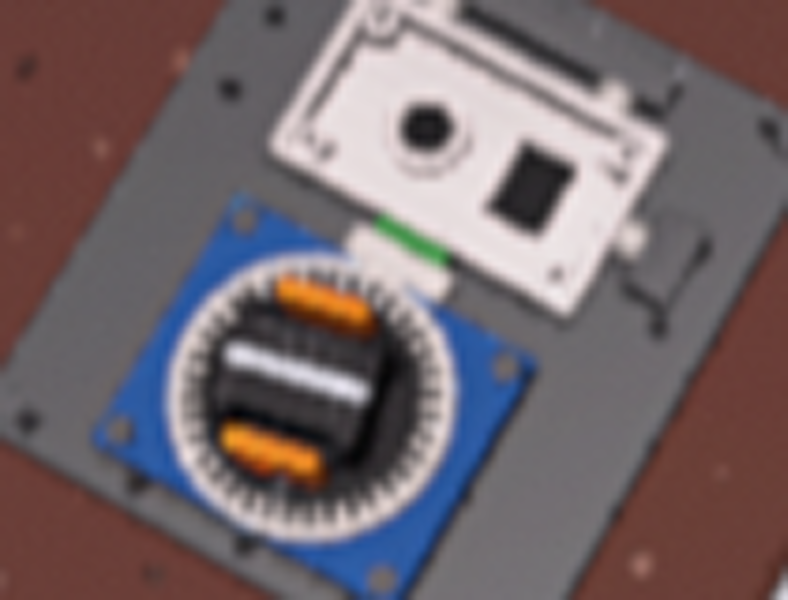

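View pics/side11c.png

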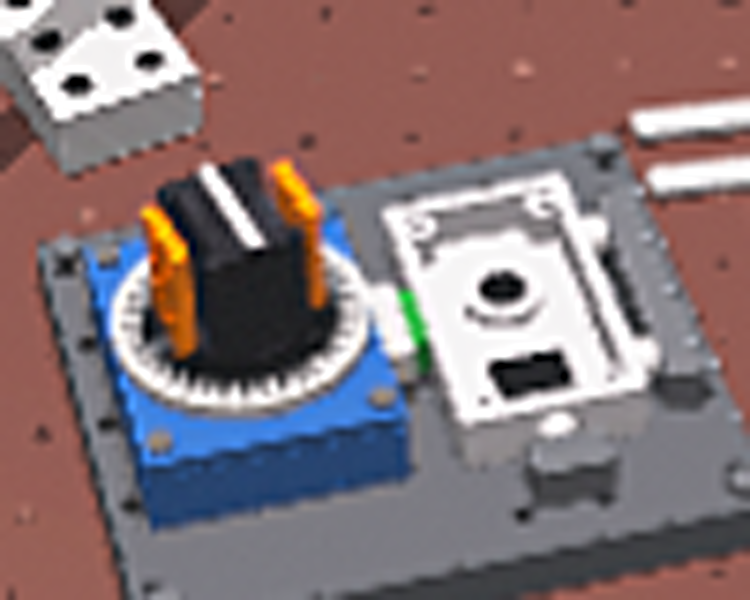

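```bash
python3 - <<'E'
from h import *
s=load('side11');t=load('top11')
def un(p,o,f): return (np.array(p,float)+.5)/f-.5+np.array(o)
c=s['image'][185:225,195:240,::-1];cv2.imwrite('pics/z11s.png',cv2.resize(c,None,fx=14,fy=14,interpolation=cv2.INTER_CUBIC))
c=t['image'][222:262,220:262,::-1];cv2.imwrite('pics/z11t.png',cv2.resize(c,None,fx=14,fy=14,interpolation=cv2.INTER_CUBIC))
P=plane(s,un([[165,232],[298,188]],(185,170),7.5),.146);print(P,np.linalg.norm(P[1]-P[0]),np.degrees(np.arctan2(*(P[1]-P[0])[[1,0]])))
P=plane(s,un([[205,170],[257,245]],(185,170),7.5),.147);print(P,np.degrees(np.arctan2(*(P[1]-P[0])[[1,0]])))
P=plane(t,un([[226,352],[368,393]],(200,190),7.5),.147);print(P,np.degrees(np.arctan2(*(P[1]-P[0])[[1,0]])))
E
```

```text
[[0.49804214 0.10893969 0.146     ]
 [0.53925278 0.10504224 0.146     ]] 0.041394526715761125 -5.402615159724514
[[0.5196863  0.12527207 0.147     ]
 [0.51725483 0.08912444 0.147     ]] -93.84820455121174
[[0.51761396 0.12893062 0.147     ]
 [0.51573684 0.09121139 0.147     ]] -92.84901340651197
```

View pics/z11s.png

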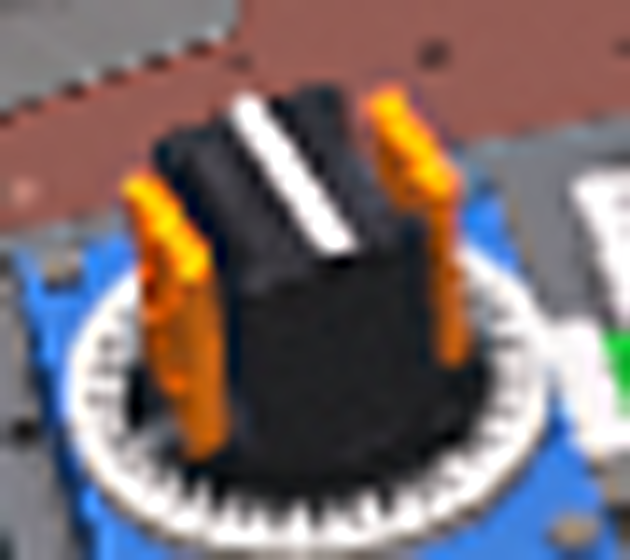

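View pics/z11t.png

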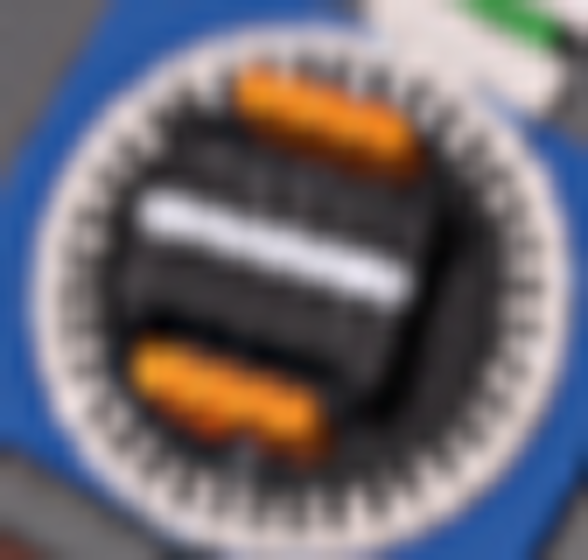

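```bash
python3 -c "
from h import *
print(job.sign_off())"
```

```text
the job is handed in; nothing more can be done
None
```

I slid the frame home against the end stop, turned the knob clockwise to the 80° notch with both tabs squeezed in, and let go. The job is handed in at about 22 s, with no verdict reported.

**Frame:** I pushed it until the push force rose to about 5 N with no further travel. The last pictures show its end at the stop button and its side on the two side stops. I judged this and its squareness by eye only.

**Jaw force:** The moment first rose near 54°. At 80° it read 0.143 N m, which is about 13.9 N at the jaw. Less the expected play and friction, that leaves an estimated 12 N on the stops. I had no direct reading of the force there.

**Tabs and knob:** In the last side picture the tab tops are about 41 mm apart, evenly about the white line; they were about 39 mm apart at the start. That fits both tabs being fully out. The white line shows the knob turned about 78°, within the notch's play.

**Robot and other things:** The gripper is open and well clear, with force near zero. I did not touch the caliper, block or box, though I did not measure them again at the end.

**Disagreements:**
- The two cameras placed the knob up to 6 mm apart; I settled it by feel when gripping, near (0.5185, 0.110).
- At the start of the push the shut fingers met something at about z = 0.080 with up to 6.5 N upward. I could not tell what it was, and raised them about 2 mm.

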